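# Tare the bench scale with the tray that fits its pan

## Task

Of the three black part trays, pick the one whose length matches the scale's pan and set it down gently in the pan, flat on the pan's floor between the end stops. Once it rests there released and the needle has settled, turn the tare dial by its grip bar until the zero mark is under the needle's tip. Leave the other two trays and the bottle where they are.

Things in the scene. Friction and masses are not known exactly. Their poses are not given: they have to be found in the camera images.
- tray_short: Black open-topped part tray with small cells, 96 mm long (its x axis), 60 mm wide (y), 45 mm high, walls 4 mm; origin at the centre of its underside, z up. About 0.1 kg. Bystander.
- tray_middle: The same kind of tray, 120 mm long (its x axis), 60 mm wide (y), 45 mm high, walls 4 mm; origin at the centre of its underside, z up. About 0.08 to 0.17 kg. It is the one that fits the pan: 4 mm of play at each end and each side. It can be gripped across its 60 mm width. Either way round is good.
- tray_long: The same kind of tray, 144 mm long (its x axis), 60 mm wide (y), 45 mm high, walls 4 mm; origin at the centre of its underside, z up. About 0.14 kg. Too long for the pan. Bystander.
- pan: Bare steel pan of the grey bench scale. Its floor is 128 mm (its x axis) by 68 mm (y) between outward-flared rims: end stops about 8 mm high, side rims about 5 mm high. Origin at the centre of the pan's floor, z up, 70 mm above the table when empty. The pan is sprung and sinks 4 to 10 mm under the tray (14 mm at most).
- tare (a joint): Turning angle of the white tare dial (124 mm across, its face 57 mm above the table), rad, growing clockwise seen from above; the dial stays where it is left; range -1.2 to 2.2. The dial's centre lies 155 mm from the pan's centre, towards the pan's -y.
- needle (a joint): Angle of the scale's thin dark needle over the dial, rad, growing clockwise seen from above with the load on the pan (0 when empty, about 0.4 to 0.85 with the right tray). The needle cannot be touched. The reading is zero when joint tare equals joint needle.
- tare_grip (a point): Point on the dial's axis, 81.5 mm above the table, in the grip bar at the dial's centre: a grey upright bar 44 mm long along this point's x axis (which points from the dial's centre to the zero mark), 14 mm thick along y, its top 11 mm above this point and the dial's face 24 mm below it. z is up; turns with the dial.
- needle_tip (a point): Tip of the needle, 48 mm from the dial's axis, 3 mm above the dial's face.
- zero_mark (a point): Point on the dial's zero mark, 48 mm from the dial's axis, turning with the dial. The zero mark is the one broad black bar (20 mm long radially, 8 mm wide) on the dial; the other marks are thin.
- bottle: White plastic bottle, 50 mm across, 120 mm high, standing; origin at the centre of its underside. Bystander.
Things that resemble listed ones, but are neither listed nor needed, are in the scene too. What is shaped like the tray_middle but blue or purple is not meant.

How it is judged:
By the outcome, as a careful person would: the job done as asked, in the order asked, and still so for the second after the job is handed in, with the robot touching nothing.
It also fails if it takes over 48 s, if anything falls off the work surface, if the arm or the gripper's body presses on something with over 40 N, if the wrist force passes 120 N, or if a joint passes its speed limit or range.

## Robot

A 7-joint arm with a two-finger parallel gripper is mounted at the origin on the work surface. World frame = base frame: x ahead of the robot, y to its left, z up, the work surface at z = 0. Lengths are in m, angles in rad, forces in N, time in s.
With the tool pointing down it reaches from about 0.4 to 0.85 m from the base axis. Payload 10.4 kg.
Tool frame: the origin (TCP) lies between the finger pads; the fingertips stand manip.tip_extent ahead of it and the grasp point (between the pads) lies 6 mm ahead of it (manip.tip_extent is the distance from the TCP to the fingertips, in m); z points along the fingers, y is the line along which they close (so a half turn about z gives the same grasp; the last joint's range is limited). The gripper opens to 85 mm and grips with 20 to 120 N. Pads are 22 mm wide; open, the fingers measure 114 mm over their backs; the gripper's body (76 mm by 85 mm) begins 54 mm behind the grasp point. The pads swing forward as they close: fully open they stand 13 mm farther back than shut.
Start: joints at [-0.023, 0.332, -0.065, 1.46, 0.022, 1.35, -0.088], TCP at [0.625, 0, 0.256] pointing down, gripper open.
Joint ranges: [-2.6, 2.6], [-0.5, 2.12], [-1.47, 1.34], [0.16, 2.42], [-1.27, 4.41], [0.06, 2.06], [-2.6, 2.6]. Speed limits (rad/s): [2.22, 2.22, 2.79, 2.79, 3.14, 3.14, 3.14].

## Interface

Orientations are given as a unit quaternion [x, y, z, w].
In Python, from workcell import get_obs, optics, workorder, manip gives the robot as it stands.
- The arm moves only by the tool jog_arm, never from a script. Its argument "increments" is a list of rows, each a list of 7 numbers: the shift along the tool's x, y, z in m, then the turn, a rotation vector about the tool's x, y, z in rad, then the opening, from -1 (shut) to 1 (fully open). A call has 1 to 5 rows; each row is the pose to reach, as a shift and turn from the pose commanded when the call began, along the tool's axes at that moment; what a row does not reach only later rows make up. A row lasts 1/12 s, in which the tool goes at most 41.7 mm and 7.16 degrees, less where a joint would pass 70% of its speed; a pose out of reach is approached as far as the arm can. A call with a gripper value outside its range is refused whole. The fingers move at their own pace and stop on an object; "grip_force" is the grip in N (left out, the last holds). Time passes only in rows, so rows that repeat a pose let the fingers close. It gives the time, the measured TCP pose, the force, the opening and the grip force at its end, in the units of the state.
- get_obs(): the state, without advancing time (a new reading comes with each control period).
- optics.camera(name): name is "scene" or "side" or "wrist"; returns a dict with "color" (400x640x3 uint8, red, green, blue), "depth" (400x640 float32, m along the optical axis (not along the pixel's ray), 0 where there is no reading), "K" (3x3 intrinsics, pixels), "R" (3x3) and "t" (3): a world point X has camera coordinates R X + t. Camera axes: x right, y down, z forward; pixel columns grow to the right and rows downward; lengths in m; the calibration is good to about 2 mm. A picture is of the moment at which its call begins.
- workorder.hand_in(): hands the job in; it is judged then, once.
The state is a dict: "clock": time; "joint_pos": joint angles; "joint_velocities": joint speeds; "tau": joint torques, N m; "position": TCP position; "ee_rot": TCP orientation; "ft_force": force on the tool from outside, world axes, zero at the start; "torque": the same for the moment, N m; "grip_width": opening from 0.0 (shut) to 1.0 (fully open); "grasp_force": force on a finger pad.
Only numpy, scipy, OpenCV 4.12 (cv2) and the standard library are available. Lean on these libraries where they do the work, as an engineer would, in place of code of your own. Each camera call takes 0.05 s, during which the arm holds its last target. There are 200 camera calls.

## Working session

There is one attempt and no reset: what is moved stays moved. The work goes in short steps, Python scripts to look and compute and a tool call to move; the robot and the scene stay as the last step left them, time stands still between calls to the robot, and variables do not carry over. Pictures are saved under pics/ and viewed, at most 10 in all, crops included, and the job is handed in when it is done.

Besides the shell and the picture viewer there is one more tool, called after "Request:" as name([rows], argument=value, ...), one row to a line, values as JSON. jog_arm: Moves the arm, as the interface text tells. Its arguments: {"type":"object","properties":{"increments":{"type":"array"},"grip_force":{"type":"number"}},"required":["increments"]}

```bash
ls; mkdir -p pics
cat > h.py <<'E'
import numpy as np, cv2
from workcell import get_obs, optics, workorder, manip
def cam(n):
    c=optics.camera(n); c['K']=np.array(c['K']);c['R']=np.array(c['R']);c['t']=np.array(c['t']); return c
def save(c,f): cv2.imwrite(f,cv2.cvtColor(c['color'],cv2.COLOR_RGB2BGR))
def plane(c,uv,z):
    uv=np.atleast_2d(uv).astype(float)
    d=np.c_[uv,np.ones(len(uv))]@np.linalg.inv(c['K']).T@c['R']; o=-c['R'].T@c['t']
    return o+d*((z-o[2])/d[:,2])[:,None]
def cloud(c):
    v,u=np.mgrid[:400,:640]; d=c['depth']
    p=np.stack([u*d,v*d,d],-1)@np.linalg.inv(c['K']).T
    return (p-c['t'])@c['R']
def proj(c,X):
    p=np.atleast_2d(X)@c['R'].T+c['t']; p=p@c['K'].T; return p[:,:2]/p[:,2:]
E
python3 - <<'E'
from h import *
import pickle
o=get_obs(); print(o); print(manip.tip_extent)
for n in ['scene','side']:
    c=cam(n); save(c,f'pics/{n}0.png'); pickle.dump(c,open(n+'0.pkl','wb')); print(n,-c['R'].T@c['t'],c['R'][2])
E
```

```text
pics
{'clock': 0.0, 'joint_pos': array([-0.02260012,  0.33283883, -0.06469354,  1.46098226,  0.02159922,
        1.34989645, -0.08847697]), 'joint_velocities': array([-0.00085504,  0.00044109, -0.00091664,  0.00031262, -0.00018179,
       -0.00045195, -0.00130546]), 'tau': array([ 4.98105128e-04, -6.25449800e+01,  4.97091911e-02, -3.91610491e+01,
        1.63588714e-02,  9.83294769e-03, -6.01235030e-06]), 'position': array([ 6.24643509e-01, -8.28228478e-06,  2.55516979e-01]), 'ee_rot': array([ 7.07092911e-01,  7.07120290e-01, -5.29523985e-04, -4.80031710e-04]), 'ft_force': array([-0.5778901 , -0.56142371,  0.20376118]), 'torque': array([ 0.00372345,  0.006086  , -0.02197487]), 'grasp_force': 0.0, 'grip_width': 0.9964964648762115}
0.025
scene [ 1.05557405 -0.2711685   1.02657171] [-0.48132153  0.31539484 -0.81783598]
side [0.39865965 0.86327534 1.04318618] [ 0.08430078 -0.63204666 -0.77033135]
```

View pics/scene0.png

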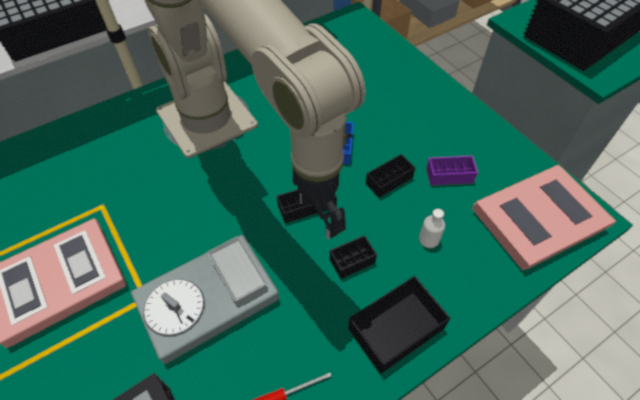

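View pics/side0.png

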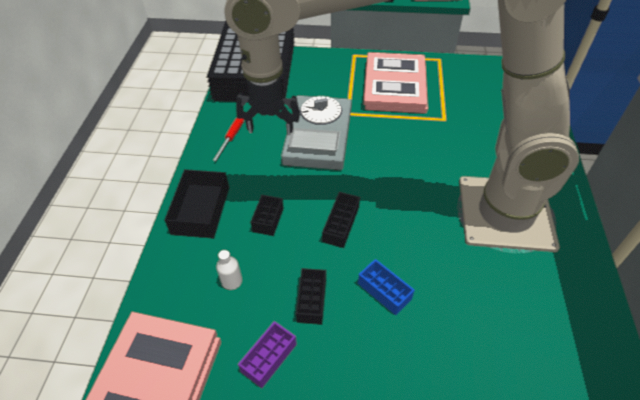

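The scene view shows the scale (dial about (174,306), pan about (240,273)). In the side view the black trays are near (267,215), (341,220) and (311,296), and the bottle is near (229,270). The gripper is near the dial in the side view.

Run:
```python
from h import *
import pickle
for n in ['side','scene']:
    c=pickle.load(open(n+'0.pkl','rb')); P=cloud(c); im=c['color'].astype(int)
    print(n)
    dark=(im.max(2)<75)
    m=(dark&(P[...,2]>.037)&(P[...,2]<.055)&(c['depth']>0)).astype(np.uint8)
    m=cv2.morphologyEx(m,cv2.MORPH_CLOSE,np.ones((5,5)))
    k,l,s,ce=cv2.connectedComponentsWithStats(m)
    for i in range(1,k):
        if s[i,4]<60: continue
        q=P[(l==i)&dark&(P[...,2]>.037)&(P[...,2]<.055)]
        r=cv2.minAreaRect((q[:,:2]*1000).astype(np.float32)); print(ce[i].round(),s[i,4],np.round(r[0],1),np.round(r[1],1),round(r[2],1),q[:,2].mean().round(4))
    # scale: print heights
    for uv in ([(314,141),(300,141),(325,141),(320,109),(319,103),(292,150)] if n=='side' else [(240,273),(232,262),(250,285),(174,306),(170,297),(150,345),(200,340)]):
        print(uv,P[uv[1],uv[0]].round(4),im[uv[1],uv[0]])
```

```text
side
[228.  90.] 199 [ 852.8 -395.3] [129.   17.3] 2.4 0.047
[197. 201.] 722 [830.   71.8] [183.7 121. ] 89.9 0.0459
[341. 216.] 305 [442.7  82.4] [149.1  60.7] 77.3 0.0419
[267. 210.] 250 [639.9  87. ] [100.  62.] 83.3 0.0422
[311. 294.] 306 [493.8 315.6] [ 60.3 120.6] 1.2 0.0424
(314, 141) [ 0.5414 -0.1551  0.0709] [186 191 185]
(300, 141) [ 0.5823 -0.1544  0.068 ] [187 191 187]
(325, 141) [ 0.5101 -0.1613  0.0677] [186 191 189]
(320, 109) [ 0.5413 -0.3137  0.0578] [85 86 91]
(319, 103) [ 0.5431 -0.3063  0.0872] [83 86 88]
(292, 150) [ 0.6041 -0.1348  0.0489] [88 95 94]
scene
[57. 40.] 661 [-559.  -265.1] [ 24.5 314.7] 0.6 0.0455
[576.  43.] 665 [ 432.1 1203.9] [390.6 195.5] 56.3 0.0466
[391. 172.] 355 [493.4 312.2] [ 62.1 122.1] 0.8 0.0438
[291. 204.] 208 [434.6  48.8] [80.4 62.7] 77.5 0.0438
[353. 254.] 352 [639.   85.4] [97.1 61.8] 83.3 0.0439
[399. 319.] 611 [829.9  68.1] [179.6 119.8] 90.0 0.0463
(240, 273) [ 0.5542 -0.1639  0.0707] [177 181 179]
(232, 262) [ 0.5198 -0.1663  0.0709] [175 179 176]
(250, 285) [ 0.5916 -0.159   0.0695] [180 184 180]
(174, 306) [ 0.5593 -0.3168  0.0956] [113 117 120]
(170, 297) [ 0.5353 -0.3159  0.0944] [148 152 153]
(150, 345) [ 0.5636 -0.4014 -0.0007] [  2 116  93]
(200, 340) [ 0.6272 -0.3042  0.0311] [71 78 76]
```

```bash
cat > scale.py <<'E'
from h import *
def dial(c,f=None):
    P=cloud(c); im=c['color'].astype(int)
    near=(P[...,0]>.4)&(P[...,0]<.72)&(P[...,1]>-.42)&(P[...,1]<-.05)
    m=(near&(im.min(2)>205)&(abs(P[...,2]-.057)<.012)).astype(np.uint8)
    ys,xs=np.nonzero(m); Q=plane(c,np.c_[xs,ys],.057)[:,:2]
    h=cv2.convexHull((Q*1000).astype(np.float32))
    return cv2.minEnclosingCircle(h),m.sum()
def panrect(c):
    P=cloud(c); im=c['color'].astype(int)
    near=(P[...,0]>.44)&(P[...,0]<.66)&(P[...,1]>-.23)&(P[...,1]<-.08)
    m=near&(im.min(2)>130)&(P[...,2]>.058)&(P[...,2]<.09)
    q=P[m]; return cv2.minAreaRect((q[:,:2]*1000).astype(np.float32)),m.sum(),q[:,2].mean(),q[:,2].max(),m
E
python3 - <<'E'
from scale import *
import pickle
for n in ['side','scene']:
    c=pickle.load(open(n+'0.pkl','rb'))
    print(n,dial(c)); r=panrect(c); print(r[:4])
    P=cloud(c);m=r[4]
    (cx,cy),(a,b),ang=r[0]
    fl=m&(abs(P[...,2]-.070)<.0015); print('floor',cv2.minAreaRect((P[fl][:,:2]*1000).astype(np.float32)))
    uv=proj(c,[.547,-.3165,.07])[0]; print(uv)
    x,y=map(int,proj(c,[.547,-.24,.07])[0]); s=70
    cr=c['color'][max(0,y-s):y+s,max(0,x-90):x+90]; print('crop origin',x-90,y-s)
    cv2.imwrite(f'pics/{n}crop.png',cv2.cvtColor(cv2.resize(cr,None,fx=4,fy=4,interpolation=cv2.INTER_CUBIC),cv2.COLOR_RGB2BGR))
E
```

```text
side (((539.856689453125, -317.8389892578125), 61.410133361816406), np.uint64(564))
(((541.8869018554688, -165.25340270996094), (87.28604888916016, 144.0514373779297), 89.18795776367188), np.int64(938), np.float64(0.06901051641639436), np.float64(0.08070973135089418))
floor ((542.5689697265625, -166.77914428710938), (83.39363098144531, 133.1259765625), 88.33386993408203)
[318.21408112 105.2216059 ]
crop origin 225 51
scene (((536.9518432617188, -319.0859069824219), 60.65511703491211), np.uint64(1730))
(((542.682861328125, -164.98129272460938), (80.06045532226562, 140.1158905029297), 88.9144287109375), np.int64(1919), np.float64(0.07198763809499326), np.float64(0.08330634078848981))
floor ((540.416015625, -164.90863037109375), (71.69971466064453, 134.11134338378906), 89.91188049316406)
[174.93225037 306.09709644]
crop origin 117 217
```

View pics/scenecrop.png

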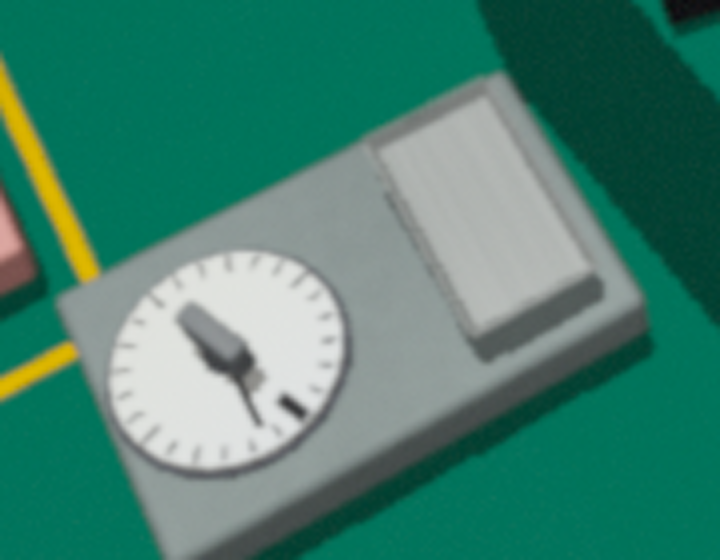

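The crop shows the zero mark at crop (292,406), which is about 0.5 rad counter-clockwise of the needle tip at (260,422). tray_middle measures 120×60 mm and is centred at (0.4936, 0.314), with its length along world y. The pan centre is about (0.5415, -0.165) with yaw about -1°.

Request:
jog_arm([
  [0.035, -0.015, 0.02, 0, 0, 0, 1],
  [0.07, -0.03, 0.04, 0, 0, 0, 1],
  [0.105, -0.045, 0.06, 0, 0, 0, 1],
  [0.14, -0.06, 0.08, 0, 0, 0, 1],
  [0.175, -0.075, 0.1, 0, 0, -0.017, 1],
], grip_force=30)

```text
clock: 0.52
position: [0.5511, 0.1708, 0.1584]
ee_rot: [0.701, 0.713, -0.0, -0.0]
ft_force: [-0.4, 0.8, 0.7]
grip_width: 1.006
grasp_force: 0.0
```

Request:
jog_arm([
  [0.035, -0.014, 0, 0, 0, 0, 1],
  [0.07, -0.028, 0, 0, 0, 0, 1],
  [0.105, -0.042, 0, 0, 0, 0, 1],
  [0.139, -0.056, 0, 0, 0, 0, 1],
  [0.139, -0.056, 0, 0, 0, 0, 1],
])

```text
clock: 0.93
position: [0.489, 0.3158, 0.1593]
ee_rot: [0.697, 0.717, 0.001, -0.002]
ft_force: [-1.1, 1.2, -0.2]
grip_width: 1.003
grasp_force: 0.0
```

Run:
```python
from h import *
c=cam('wrist'); save(c,'pics/w1.png'); o=get_obs(); print(o['position'],o['ee_rot'])
P=cloud(c); im=c['color'].astype(int); print(-c['R'].T@c['t'],c['R'][2])
for n in ['wrist','side']:
    c=c if n=='wrist' else cam('side'); P=cloud(c); im=c['color'].astype(int)
    m=(im.max(2)<75)&(abs(P[...,2]-.043)<.006)&(abs(P[...,0]-.494)<.06)&(abs(P[...,1]-.314)<.1)
    q=P[m]; print(n,m.sum(),cv2.minAreaRect((q[:,:2]*1000).astype(np.float32)) if m.sum()>20 else '')
```

```text
[0.49117835 0.31200666 0.15918277] [ 6.98451778e-01  7.15656380e-01  6.65546742e-05 -1.02694607e-03]
[0.48734979 0.39544014 0.27710869] [ 0.00568278 -0.30924516 -0.95096537]
wrist 3211 ((496.6167297363281, 333.66998291015625), (172.31312561035156, 84.24652862548828), 78.34294128417969)
side 303 ((493.77410888671875, 314.46331787109375), (60.197601318359375, 123.0314712524414), 1.3999921083450317)
```

View pics/w1.png

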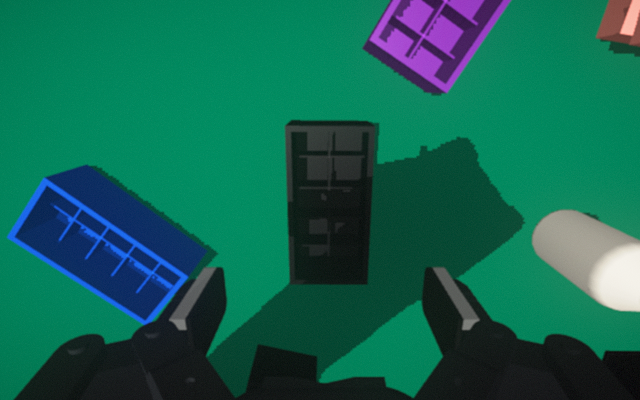

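The wrist view shows the black tray with rim corners at about (287,127), (376,125), (291,284) and (369,284), between the open fingers. The blue tray's corner, near (190,290), is close to the left finger.

Run:
```python
from h import *
c=cam('wrist')
q=plane(c,[(287,127),(376,125),(369,284),(291,284)],.045); print(q.round(4),q.mean(0))
b=plane(c,[(190,280),(213,252)],.045); print('blue',b.round(3))
P=cloud(c); im=c['color'].astype(int)
m=(im[...,2]>im[...,0]*2)&(im[...,2]>im[...,1]*1.5); print(P[m&(P[...,2]>.03)][:,0].max(), P[m&(P[...,2]>.03)][:,1].max())
o=get_obs(); print(o['position'],o['ee_rot'])
```

```text
[[0.4672 0.365  0.045 ]
 [0.526  0.3676 0.045 ]
 [0.5289 0.2474 0.045 ]
 [0.4687 0.2461 0.045 ]] [0.49771133 0.30651513 0.045     ]
blue [[0.391 0.248 0.045]
 [0.411 0.272 0.045]]
0.7700287161407607 0.38930607381808413
[0.49385411 0.30743687 0.15908385] [ 7.00780329e-01  7.13377033e-01 -3.57740303e-04  1.06401200e-04]
```

Request:
jog_arm([
  [0, 0, 0.04, 0, 0, 0, 1],
  [0, 0, 0.06, 0, 0, 0, 1],
  [0, 0, 0.06, 0, 0, 0, 1],
  [0, 0, 0.06, 0, 0, 0, 1],
])

```text
clock: 1.42
position: [0.4942, 0.3059, 0.0989]
ee_rot: [0.702, 0.712, -0.001, -0.0]
ft_force: [-0.4, 0.3, 1.3]
grip_width: 0.998
grasp_force: 0.0
```

Run:
```python
from h import *
for i in range(3):
    o=get_obs(); print(o['clock'],o['position'],o['ee_rot'],abs(o['joint_velocities']).max())
    c=cam('wrist')
save(c,'pics/w2.png')
g=c['color'].astype(int); P=cloud(c)
m=((g.max(2)<85)&(abs(P[...,2]-.045)<.004)).astype(np.uint8)
print(m.sum())
for y in range(20,400,40):
    x=np.nonzero(m[y])[0]; x=x[(x>150)&(x<500)]
    if len(x)>5: print(y,x.min(),x.max(),plane(c,[(x.min(),y),(x.max(),y)],.045)[:,:2].round(4).tolist())
for x in (310,330,350):
    y=np.nonzero(m[:,x])[0]
    if len(y): print(x,y.min(),y.max(),plane(c,[(x,y.min()),(x,y.max())],.045)[:,:2].round(4).tolist())
```

```text
1.4167 [0.4942468  0.30590449 0.09892367] [ 7.01789873e-01  7.12383098e-01 -1.13854031e-03 -1.08088098e-05] 0.042544172476871756
1.4667 [0.49493514 0.30677643 0.10034896] [7.01657332e-01 7.12514495e-01 1.93622685e-04 2.12405554e-04] 0.02152615664601166
1.5167 [0.49521332 0.30733158 0.10105624] [7.01533508e-01 7.12635761e-01 9.51163793e-04 3.23368766e-04] 0.012585427296581537
5176
140 259 376 [[0.4619, 0.3628], [0.5208, 0.3637]]
180 262 375 [[0.4626, 0.342], [0.5216, 0.343]]
220 263 373 [[0.4623, 0.3197], [0.5219, 0.3206]]
260 267 371 [[0.4636, 0.2956], [0.5222, 0.2965]]
300 270 370 [[0.4644, 0.2694], [0.5232, 0.2703]]
310 119 323 [[0.4875, 0.3735], [0.488, 0.2536]]
330 119 323 [[0.4974, 0.3736], [0.5, 0.2538]]
350 119 323 [[0.5073, 0.3738], [0.512, 0.254]]
```

View pics/w2.png

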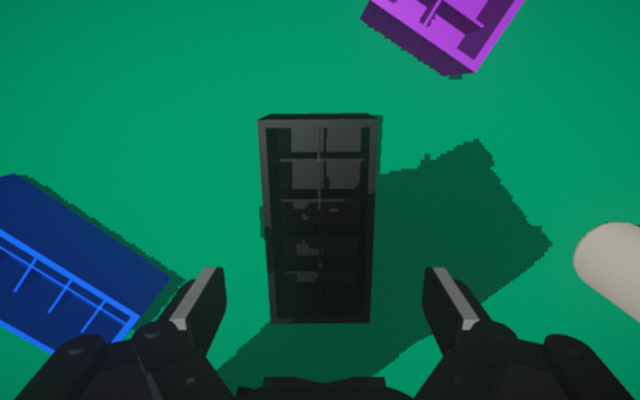

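The wrist view shows the tray rim at columns 259–376 and rows 119–323, so its centre is (0.493, 0.3137), which agrees with the fixed cameras. I'll shift by +6.5 mm and -2.5 mm, then descend.

Request:
jog_arm([
  [0.0065, -0.0025, 0.025, 0, 0, 0, 1],
  [0.0065, -0.0025, 0.05, 0, 0, 0, 1],
  [0.0065, -0.0025, 0.064, 0, 0, 0, 1],
  [0.0065, -0.0025, 0.066, 0, 0, 0, 1],
  [0.0065, -0.0025, 0.066, 0, 0, 0, 1],
])

```text
clock: 1.98
position: [0.4918, 0.3141, 0.0341]
ee_rot: [0.701, 0.713, 0.0, 0.0]
ft_force: [-0.5, 0.9, 0.4]
grip_width: 1.003
grasp_force: 0.0
```

Request:
jog_arm([
  [0, 0, 0, 0, 0, 0, -0.2],
  [0, 0, 0, 0, 0, 0, -0.2],
  [0, 0, 0, 0, 0, 0, -0.2],
  [0, 0, 0, 0, 0, 0, -0.2],
  [0, 0, 0, 0, 0, 0, -0.2],
], grip_force=30)

```text
clock: 2.4
position: [0.4925, 0.3146, 0.0353]
ee_rot: [0.701, 0.713, 0.001, 0.0]
ft_force: [-0.2, -0.6, 7.4]
grip_width: 0.7
grasp_force: 33.5
```

Request:
jog_arm([
  [0, 0, -0.02, 0, 0, 0, -0.2],
  [0, 0, -0.05, 0, 0, 0, -0.2],
  [0, 0, -0.08, 0, 0, 0, -0.2],
  [0, 0, -0.11, 0, 0, 0, -0.2],
  [0, 0, -0.13, 0, 0, 0, -0.2],
])

```text
clock: 2.82
position: [0.4921, 0.3145, 0.1672]
ee_rot: [0.701, 0.713, 0.002, 0.0]
ft_force: [0.6, -0.3, -1.5]
grip_width: 0.694
grasp_force: 33.5
```

Request:
jog_arm([
  [-0.025, 0.002, 0, 0, 0, 0.08, -0.2],
  [-0.055, 0.004, 0, 0, 0, 0.18, -0.2],
  [-0.085, 0.006, 0, 0, 0, 0.28, -0.2],
  [-0.115, 0.009, 0, 0, 0, 0.38, -0.2],
  [-0.145, 0.012, 0, 0, 0, 0.48, -0.2],
])

```text
clock: 3.23
position: [0.5058, 0.1679, 0.1642]
ee_rot: [0.852, 0.524, 0.001, 0.0]
ft_force: [0.0, 0.9, -0.9]
grip_width: 0.701
grasp_force: 33.6
```

Run:
```python
from h import *
from scipy.spatial.transform import Rotation as R
o=get_obs(); r=R.from_quat(o['ee_rot']).as_matrix(); print(o['joint_pos'].round(3)); print(r.round(4))
print('yaw',np.arctan2(r[1,0],r[0,0]),'to pan, tool axes',r.T@(np.array([.5415,-.165,.165])-o['position']),o['position'])
```

```text
[-0.298  0.208 -0.121  1.817  0.028  1.117 -0.896]
[[ 4.509e-01  8.926e-01  9.000e-04]
 [ 8.926e-01 -4.509e-01  5.000e-04]
 [ 8.000e-04  6.000e-04 -1.000e+00]]
yaw 1.1030432694411072 to pan, tool axes [-0.28104748  0.18196207 -0.00095508] [0.50580377 0.1679022  0.16416162]
```

Request:
jog_arm([
  [-0.028, 0.018, 0, 0, 0, 0.11, -0.2],
  [-0.056, 0.036, 0, 0, 0, 0.22, -0.2],
  [-0.084, 0.054, 0, 0, 0, 0.33, -0.2],
  [-0.112, 0.072, 0, 0, 0, 0.44, -0.2],
  [-0.14, 0.09, 0, 0, 0, 0.55, -0.2],
])

```text
clock: 3.65
position: [0.5238, 0.0022, 0.1642]
ee_rot: [0.962, 0.273, 0.001, -0.0]
ft_force: [1.4, 0.2, -2.0]
grip_width: 0.699
grasp_force: 33.6
```

```bash
cat > go.py <<'E'
from h import *
from scipy.spatial.transform import Rotation as R
def rel(p,yaw):
    o=get_obs(); r=R.from_quat(o['ee_rot']).as_matrix()
    y=np.arctan2(r[1,0],r[0,0]); t=R.from_euler('z',yaw).as_matrix()@np.diag([1,-1,-1.])
    print('pos',o['position'].round(4),'yaw',y.round(4),'shift',(r.T@(np.array(p)-o['position'])).round(4),'turn',R.from_matrix(r.T@t).as_rotvec().round(4),'j7',o['joint_pos'][6].round(3),'F',o['ft_force'].round(2),'grip',o['grip_width'])
E
python3 -c "
from go import *
rel([.5415,-.165,.165],-.017)"
```

```text
pos [0.5238 0.0022 0.1642] yaw 0.5525 shift [-0.0727  0.1516 -0.0008] turn [-0.     -0.0011  0.5695] j7 -1.101 F [ 1.44  0.15 -1.96] grip 0.6990651484723507
```

Request:
jog_arm([
  [-0.016, 0.033, 0, 0, 0, 0.12, -0.2],
  [-0.032, 0.066, 0, 0, 0, 0.24, -0.2],
  [-0.048, 0.099, 0, 0, 0, 0.36, -0.2],
  [-0.062, 0.13, 0, 0, 0, 0.48, -0.2],
  [-0.073, 0.1515, 0, 0, 0, 0.57, -0.2],
])

```text
clock: 4.07
position: [0.542, -0.1671, 0.1643]
ee_rot: [1.0, -0.011, 0.001, 0.001]
ft_force: [0.1, -0.7, -1.6]
grip_width: 0.695
grasp_force: 33.6
```

Request:
jog_arm([
  [0, 0, 0, 0, 0, 0, -0.2],
  [0, 0, 0, 0, 0, 0, -0.2],
])

```text
clock: 4.23
position: [0.5419, -0.1649, 0.1638]
ee_rot: [1.0, -0.007, 0.0, 0.0]
ft_force: [-1.2, 1.0, -1.4]
grip_width: 0.697
grasp_force: 33.5
```

```bash
python3 - <<'E'
from go import *
rel([.5415,-.165,.165],-.017)
for n in ['scene','side','wrist']:
    c=cam(n); save(c,f'pics/{n}3.png'); P=cloud(c); im=c['color'].astype(int); x,y,z=P[...,0],P[...,1],P[...,2]
    m=((im.max(2)<80)&(z>.112)&(z<.175)&(abs(x-.54)<.09)&(abs(y+.165)<.05))
    q=P[m]; print(n,m.sum()); 
    if m.sum()>30:
        print(np.histogram(q[:,2],8)); t=q[(q[:,2]>.158)]
        for ax in (q[:,0],q[:,1]): print(np.percentile(ax,[1,50,99]).round(4))
rel([.5415,-.165,.165],-.017)
E
python3 -c "
import cv2;a=cv2.imread('pics/scene3.png');b=cv2.imread('pics/wrist3.png')
x=cv2.resize(a[200:350,130:330],None,fx=2,fy=2);cv2.imwrite('pics/c3.png',cv2.hconcat([x,cv2.resize(b,(400,300))]))"
```

```text
pos [ 0.5419 -0.1649  0.1638] yaw -0.0146 shift [-0.0004  0.0001 -0.0012] turn [ 0.0002 -0.0004  0.0024] j7 -1.318 F [-1.17  0.99 -1.42] grip 0.6972970395201705
scene 1198
(array([145, 246, 152, 150, 196,  86,  76, 147]), array([0.12764942, 0.13356368, 0.13947793, 0.14539219, 0.15130644,
       0.1572207 , 0.16313495, 0.16904921, 0.17496346]))
[0.5053 0.5576 0.6017]
[-0.203  -0.1643 -0.1264]
side 932
(array([ 40, 109, 117, 115, 169, 120, 124, 138]), array([0.12393082, 0.13030843, 0.13668603, 0.14306363, 0.14944123,
       0.15581884, 0.16219644, 0.16857404, 0.17495164]))
[0.4838 0.533  0.6016]
[-0.1932 -0.1356 -0.1189]
wrist 41720
(array([8411, 4543, 4663, 4535, 5793, 2114, 2432, 9229]), array([0.12718062, 0.13315663, 0.13913264, 0.14510866, 0.15108467,
       0.15706069, 0.1630367 , 0.16901272, 0.17498873]))
[0.485  0.5542 0.6015]
[-0.1988 -0.1623 -0.124 ]
pos [ 0.5423 -0.1619  0.1636] yaw -0.0095 shift [-0.0008  0.0031 -0.0014] turn [-0.0008 -0.0003  0.0075] j7 -1.318 F [ 0.17 -0.09 -2.35] grip 0.6974500135596958
```

View pics/c3.png

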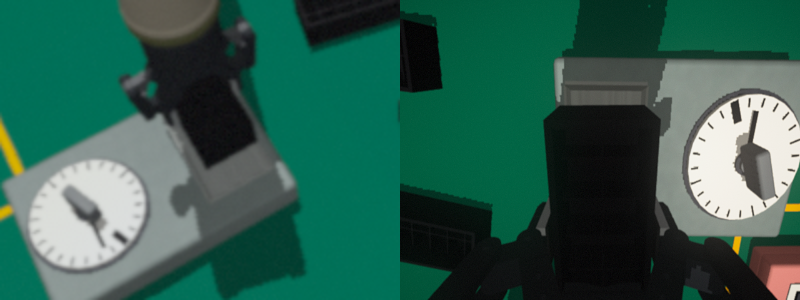

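The scene crop (left) shows the tray held above the pan and aligned with it. The wrist view (right) shows the pan's end beyond the tray, with the dial at right unobstructed. I'll let it settle and check the pan and tray in the wrist frame.

Request:
jog_arm([
  [0, 0.0015, 0.02, 0, 0, 0.005, -0.2],
  [0, 0.0015, 0.035, 0, 0, 0.005, -0.2],
  [0, 0.0015, 0.035, 0, 0, 0.005, -0.2],
  [0, 0.0015, 0.035, 0, 0, 0.005, -0.2],
  [0, 0.0015, 0.035, 0, 0, 0.005, -0.2],
])

```text
clock: 4.8
position: [0.5427, -0.1643, 0.1295]
ee_rot: [1.0, -0.008, 0.001, -0.0]
ft_force: [-0.1, -0.6, -2.0]
grip_width: 0.7
grasp_force: 33.4
```

Run:
```python
from go import *
rel([.5415,-.165,.165],-.017)
for n in ['wrist','scene','side']:
    c=cam(n); P=cloud(c); im=c['color'].astype(int); x,y,z=P[...,0],P[...,1],P[...,2]
    near=(abs(x-.54)<.1)&(abs(y+.165)<.06)
    m=near&(im.max(2)<80)&(z>.09)&(z<.142); q=P[m]
    if m.sum()>30: print(n,'tray',cv2.minAreaRect((q[:,:2]*1000).astype(np.float32)),np.percentile(q[:,0],[.5,99.5]).round(4),np.percentile(q[:,1],[.5,99.5]).round(4),np.percentile(q[:,2],[.5,99.5]).round(4))
    m=near&(z>.0655)&(z<.083)&(im.min(2)>60); q=P[m]
    if m.sum()>30:
        print(n,'pan',m.sum(),np.percentile(q[:,0],[.5,99.5]).round(4),np.percentile(q[:,1],[.5,99.5]).round(4))
        f=q[abs(q[:,2]-.0695)<.0015]; print('  floor',np.percentile(f[:,0],[.5,99.5]).round(4),np.percentile(f[:,1],[.5,99.5]).round(4), len(f), np.median(q[:,2]).round(4))
rel([.5415,-.165,.165],-.017)
```

```text
pos [ 0.5427 -0.1643  0.1295] yaw -0.0158 shift [-0.0011  0.0007 -0.0355] turn [-0.0001 -0.0012  0.0012] j7 -1.312 F [-0.11 -0.56 -1.99] grip 0.7000619230008561
wrist tray ((543.186767578125, -164.439453125), (87.3354263305664, 117.98897552490234), 89.39262390136719) [0.4852 0.6021] [-0.2053 -0.1235] [0.0967 0.1408]
wrist pan 3395 [0.5965 0.6127] [-0.2055 -0.1265]
  floor [0.5983 0.6055] [-0.2007 -0.1314] 1652 0.0711
scene tray ((553.8536987304688, -165.35923767089844), (86.3816146850586, 98.68213653564453), 88.87291717529297) [0.5062 0.6028] [-0.2069 -0.1248] [0.0951 0.1417]
scene pan 462 [0.4708 0.6121] [-0.2053 -0.1265]
  floor [0.5329 0.6071] [-0.2005 -0.1333] 119 0.0725
side tray ((543.4869384765625, -156.87623596191406), (120.42221069335938, 77.83631134033203), 0.1760980188846588) [0.4835 0.6026] [-0.1952 -0.1191] [0.0917 0.1404]
side pan 443 [0.4705 0.6134] [-0.2009 -0.122 ]
  floor [0.4752 0.6083] [-0.2006 -0.1247] 172 0.0692
pos [ 0.5427 -0.1647  0.1295] yaw -0.0167 shift [-0.0011  0.0003 -0.0355] turn [ 0.0001 -0.0017  0.0003] j7 -1.313 F [ 0.41 -0.25 -2.33] grip 0.6978408699352651
```

Request:
jog_arm([
  [-0.0013, 0.0015, 0.008, 0, 0.0015, 0, -0.2],
  [-0.0013, 0.0015, 0.014, 0, 0.0015, 0, -0.2],
  [-0.0013, 0.0015, 0.019, 0, 0.0015, 0, -0.2],
  [-0.0013, 0.0015, 0.022, 0, 0.0015, 0, -0.2],
  [-0.0013, 0.0015, 0.022, 0, 0.0015, 0, -0.2],
])

```text
clock: 5.37
position: [0.5402, -0.1662, 0.1053]
ee_rot: [1.0, -0.009, -0.0, -0.0]
ft_force: [0.8, 0.5, -1.7]
grip_width: 0.703
grasp_force: 33.6
```

Request:
jog_arm([
  [0, 0, 0.001, 0, 0, 0, -0.2],
  [0, 0, 0.002, 0, 0, 0, -0.2],
  [0, 0, 0.003, 0, 0, 0, -0.2],
  [0, 0, 0.004, 0, 0, 0, -0.2],
  [0, 0, 0.004, 0, 0, 0, -0.2],
])

```text
clock: 5.78
position: [0.5409, -0.1664, 0.1025]
ee_rot: [1.0, -0.009, 0.001, 0.0]
ft_force: [-0.5, -0.2, -0.8]
grip_width: 0.698
grasp_force: 33.6
```

Request:
jog_arm([
  [0, 0, 0.001, 0, 0, 0, -0.2],
  [0, 0, 0.002, 0, 0, 0, -0.2],
  [0, 0, 0.003, 0, 0, 0, -0.2],
  [0, 0, 0.003, 0, 0, 0, -0.2],
])

```text
clock: 6.12
position: [0.5409, -0.1664, 0.0994]
ee_rot: [1.0, -0.009, 0.001, 0.0]
ft_force: [-0.6, 0.6, -1.6]
grip_width: 0.699
grasp_force: 33.6
```

```bash
cat > need.py <<'E'
from scale import *
def dialview(c,tag):
    # rectified top view of the dial at its face plane, 4 px/mm
    C=np.array([.5395,-.318])
    g=np.array([(C[0]+i*.07,C[1]+j*.07,.058) for i,j in((-1,-1),(1,-1),(1,1),(-1,1))])
    uv=proj(c,g).astype(np.float32)
    # image: right=+x, up=+y
    H=cv2.getPerspectiveTransform(uv,np.float32([[0,560],[560,560],[560,0],[0,0]]))
    w=cv2.warpPerspective(c['color'],H,(560,560),flags=cv2.INTER_CUBIC)
    cv2.imwrite(f'pics/{tag}.png',w[...,::-1]); return w
E
python3 - <<'E'
from go import *; from need import *
rel([.5415,-.166,.1],-.017)
c=cam('wrist'); P=cloud(c); im=c['color'].astype(int); x,y,z=P[...,0],P[...,1],P[...,2]
near=(abs(x-.54)<.1)&(abs(y+.165)<.06)
q=P[near&(z>.05)&(z<.083)&(im.min(2)>60)&(x>.6)]; print('pan z',np.percentile(q[:,2],[5,50,95]))
dialview(c,'d1')
E
```

```text
pos [ 0.5409 -0.1664  0.0994] yaw -0.0172 shift [ 0.0006 -0.0004 -0.0006] turn [ 0.     -0.0017 -0.0002] j7 -1.302 F [-0.56  0.56 -1.55] grip 0.698581122785932
pan z [0.05006772 0.05138169 0.07256793]
```

View pics/d1.png

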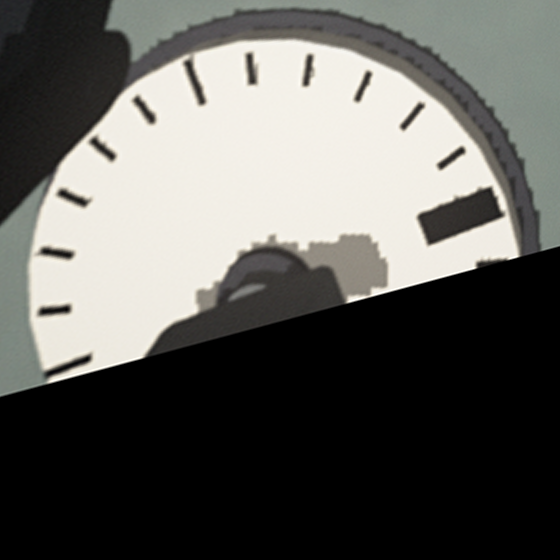

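In the rectified dial view the zero mark is at (460,215), about 20° counter-clockwise of +x. The needle is cut off. The tray bottom is at about 0.065, within the sink range, so I'll release.

Request:
jog_arm([
  [0, 0, 0.001, 0, 0, 0, 0.45],
  [0, 0, 0.001, 0, 0, 0, 0.55],
  [0, 0, 0.001, 0, 0, 0, 0.7],
  [0, 0, 0.001, 0, 0, 0, 0.85],
  [0, 0, 0.001, 0, 0, 0, 1],
])

```text
clock: 6.58
position: [0.5408, -0.1664, 0.0985]
ee_rot: [1.0, -0.009, 0.001, 0.0]
ft_force: [0.3, -1.0, -0.5]
grip_width: 0.999
grasp_force: 0.0
```

Request:
jog_arm([
  [0, 0, 0, 0, 0, 0, 1],
  [0, 0, -0.01, 0, 0, 0, 1],
  [0, 0, -0.03, 0, 0, 0, 1],
  [0, 0, -0.06, 0, 0, 0, 1],
  [0, 0, -0.09, 0, 0, 0, 1],
])

```text
clock: 7.0
position: [0.5401, -0.1663, 0.1898]
ee_rot: [1.0, -0.009, 0.0, -0.0]
ft_force: [0.4, -0.4, 0.1]
grip_width: 1.0
grasp_force: 0.0
```

Run:
```python
from go import *; from need import *
for n in ['scene','wrist','side']:
    c=cam(n); save(c,f'pics/{n}4.png'); P=cloud(c); im=c['color'].astype(int); x,y,z=P[...,0],P[...,1],P[...,2]
    near=(abs(x-.54)<.1)&(abs(y+.165)<.06)
    m=near&(im.max(2)<80)&(z>.07)&(z<.125); q=P[m]
    if m.sum()>30:
        print(n,'tray',np.percentile(q[:,0],[.5,99.5]).round(4),np.percentile(q[:,1],[.5,99.5]).round(4),np.percentile(q[:,2],[.5,99]).round(4))
        for s in (-1,1):
            e=q[(q[:,2]>q[:,2].max()-.012)&(s*(q[:,0]-.542)>.03)]
            if len(e): print('  end',s,np.median(e[:,2]).round(4),len(e), e[:,2].max().round(4))
    if n=='scene': a=dialview(c,'d2')
w=c=None
x=cv2.imread('pics/scene4.png')[200:350,130:330]
cv2.imwrite('pics/c4.png',cv2.hconcat([cv2.resize(x,(533,400)),cv2.resize(a[...,::-1],(267,400))[:, :]]) if 0 else cv2.hconcat([cv2.resize(x,(440,330)),cv2.resize(a[...,::-1].copy(),(330,330))]))
```

```text
scene tray [0.48   0.6009] [-0.1972 -0.1367] [0.0701 0.1096]
  end -1 0.106 131 0.1103
  end 1 0.1062 139 0.1105
wrist tray [0.4801 0.6003] [-0.1963 -0.1362] [0.0702 0.1071]
  end -1 0.1054 1507 0.1082
  end 1 0.1057 1454 0.1082
side tray [0.4815 0.6008] [-0.1972 -0.131 ] [0.0702 0.1072]
  end -1 0.1019 69 0.1085
  end 1 0.1023 74 0.1073
```

View pics/c4.png

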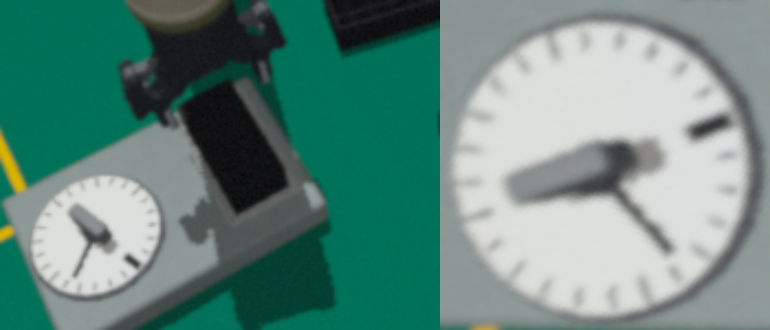

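The tray sits in the pan, released and level (rim about 0.1065 at both ends, so its underside is at about 0.0615). In the rectified dial view (right half) the needle tip is near (668,252) and the zero mark near (708,127). Next I'll move over the dial to measure both angles with the wrist camera.

Request:
jog_arm([
  [-0.008, 0.03, 0, 0, 0, 0, 0.6],
  [-0.018, 0.065, 0, 0, 0, 0, 0.6],
  [-0.028, 0.1, 0, 0, 0, 0, 0.6],
  [-0.036, 0.13, 0, 0, 0, 0, 0.6],
  [-0.04, 0.152, 0, 0, 0, 0, 0.6],
])

```text
clock: 7.57
position: [0.4958, -0.3207, 0.1879]
ee_rot: [1.0, -0.01, 0.0, 0.0]
ft_force: [0.3, -0.8, -0.4]
grip_width: 0.8
grasp_force: 0.0
```

Request:
jog_arm([
  [0, 0, 0, 0, 0, 0, 0.6],
  [0, 0, 0, 0, 0, 0, 0.6],
  [0, 0, 0, 0, 0, 0, 0.6],
  [0, 0, 0, 0, 0, 0, 0.6],
  [0, 0, 0, 0, 0, 0, 0.6],
])

```text
clock: 7.98
position: [0.4986, -0.3163, 0.1882]
ee_rot: [1.0, -0.008, 0.001, -0.0]
ft_force: [-0.4, -0.3, 0.9]
grip_width: 0.801
grasp_force: 0.0
```

```bash
cat > ang.py <<'E'
from scale import *
def angles(c,tag=None,gap=.7):
    """dial centre from white disc; zero mark and needle angles (rad, math sense) by rays"""
    im=c['color'].astype(int); P=cloud(c)
    (C,r),n=dial(c); C=np.array(C)/1000
    v,u=np.mgrid[:400,:640]; uv=np.c_[u.ravel(),v.ravel()]
    A=plane(c,uv,.057)[:,:2].reshape(400,640,2)
    B=plane(c,uv,.060)[:,:2].reshape(400,640,2)
    return C,r,A,B,im
def measure(c,C):
    im=c['color'].astype(int); v,u=np.mgrid[:400,:640]; uv=np.c_[u.ravel(),v.ravel()]
    out={}
    dark=(im.max(2)<110).astype(np.uint8)
    A=plane(c,uv,.057)[:,:2].reshape(400,640,2)-C; rA=np.hypot(*A.transpose(2,0,1))
    k,l,s,ce=cv2.connectedComponentsWithStats((dark*(rA<.061)*(rA>.03)).astype(np.uint8))
    for i in range(1,k):
        if s[i,4]<6: continue
        q=A[l==i]; a=np.arctan2(q[:,1].mean(),q[:,0].mean())
        qr=cv2.minAreaRect((q*1000).astype(np.float32))
        print('comp',ce[i].round(),s[i,4],'ang',a.round(4),'r',(1000*np.hypot(*q.T)).min().round(1),(1000*np.hypot(*q.T)).max().round(1),'size',np.round(qr[1],1))
E
python3 - <<'E'
from ang import *; from go import rel
rel([.5,-.318,.19],-.017)
for n in ['wrist','scene']:
    c=cam(n); save(c,f'pics/{n}5.png'); (C,r),k=dial(c); print(n,C,r,k)
    if n=='wrist': measure(c,np.array([.5395,-.3195]))
rel([.5,-.318,.19],-.017)
E
```

```text
pos [ 0.4986 -0.3163  0.1882] yaw -0.0152 shift [ 0.0015  0.0017 -0.0018] turn [-0.0006 -0.0014  0.0018] j7 -1.018 F [-0.39 -0.29  0.95] grip 0.801237338519763
wrist (519.60205078125, -342.8981018066406) 53.97566223144531 2571
comp [310.  70.] 344 ang 0.2168 r 59.4 61.0 size [ 28.3 102.2]
comp [318.  69.] 39 ang 0.1013 r 49.0 56.8 size [2.  7.6]
comp [340.  69.] 40 ang -0.17 r 49.3 57.1 size [2.  7.8]
comp [301.  82.] 381 ang 0.3734 r 37.9 58.1 size [20.2  8.3]
comp [360.  76.] 40 ang -0.4434 r 49.2 57.2 size [2. 8.]
comp [280.  85.] 40 ang 0.6442 r 49.2 57.2 size [7.9 2.2]
comp [378.  87.] 40 ang -0.7125 r 50.0 57.9 size [2.2 7.9]
comp [394.  89.] 11 ang -0.8725 r 60.5 60.9 size [8.8 0.4]
comp [266. 101.] 38 ang 0.9155 r 49.4 57.5 size [8.2 2.1]
comp [391. 102.] 39 ang -0.9789 r 50.2 58.4 size [2.1 8.1]
comp [370. 112.] 169 ang -0.8964 r 30.2 47.7 size [ 4.5 17.7]
comp [256. 119.] 36 ang 1.1857 r 49.7 57.8 size [8.  1.9]
comp [399. 121.] 34 ang -1.2426 r 48.7 59.8 size [ 1.7 11.1]
comp [252. 139.] 33 ang 1.4506 r 50.9 58.1 size [7.2 2.1]
comp [404. 141.] 34 ang -1.5063 r 51.9 59.1 s
[... 241 characters left out ...]
.8 0.3]
comp [339. 187.] 83 ang -2.8652 r 30.0 33.5 size [ 4.1 14.9]
comp [269. 193.] 32 ang 2.2341 r 52.3 60.2 size [2.1 8. ]
comp [385. 194.] 9 ang -2.275 r 53.8 60.0 size [6.2 0.5]
comp [283. 206.] 32 ang 2.4906 r 52.6 60.7 size [2.3 8.1]
comp [371. 207.] 8 ang -2.5291 r 54.3 60.1 size [5.9 0.6]
comp [300. 215.] 28 ang 2.7445 r 53.1 60.7 size [2.1 7.7]
comp [353. 213.] 8 ang -2.7806 r 52.3 57.5 size [5.2 0.7]
comp [317. 219.] 18 ang 2.9919 r 53.2 59.9 size [1.6 6.6]
scene (513.8684692382812, -343.8017578125) 47.611114501953125 229
pos [ 0.4984 -0.3168  0.1884] yaw -0.0158 shift [ 0.0016  0.0012 -0.0016] turn [-0.0003 -0.0016  0.0012] j7 -1.017 F [ 0.23  0.24 -0.22] grip 0.7997644509459193
```

View pics/wrist5.png

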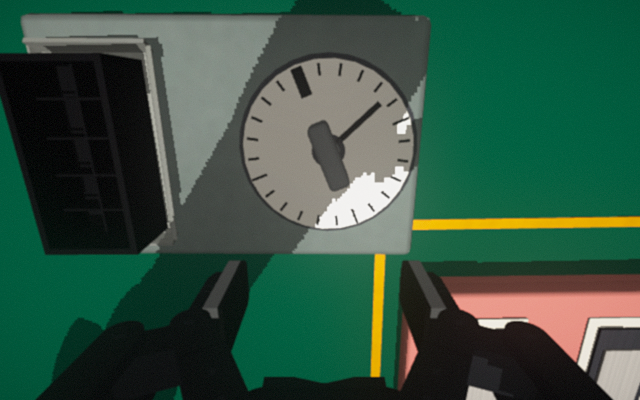

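The wrist view shows the zero mark at (301,82), the needle tip near (378,105) and the bar centred near (326,150). Next I'll refine the dial centre from the thin ticks.

```bash
cat > ang2.py <<'E'
from h import *
from scipy.optimize import least_squares
def dialfit(c,C0=(.538,-.320),verbose=True):
    im=c['color'].astype(int); v,u=np.mgrid[:400,:640]; uv=np.c_[u.ravel(),v.ravel()]
    A=plane(c,uv,.057)[:,:2].reshape(400,640,2); B=plane(c,uv,.060)[:,:2].reshape(400,640,2)
    C=np.array(C0); dark=im.max(2)<110
    for it in range(3):
        rA=np.linalg.norm(A-C,axis=2)
        k,l,s,ce=cv2.connectedComponentsWithStats((dark&(rA<.0597)&(rA>.03)).astype(np.uint8))
        T=[];Z=None;N=None
        for i in range(1,k):
            if s[i,4]<15: continue
            q=A[l==i]; (w,h)=cv2.minAreaRect((q*1000).astype(np.float32))[1]; L,W=max(w,h),min(w,h)
            r=np.linalg.norm(q-C,axis=1)
            if 6<L<10 and W<3.2 and r.min()>.047: T.append(q.mean(0))
            if 16<L<24 and 6<W<11 and r.max()<.0597: Z=q
            if r.min()<.032 and r.max()<.051 and r.max()>.044 and W<7: N=B[l==i]
        T=np.array(T)
        f=least_squares(lambda p:np.linalg.norm(T-p[:2],axis=1)-p[2],[*C,.054],loss='soft_l1',f_scale=.0005); C=f.x[:2]
    a=lambda q:np.arctan2(q[1],q[0])
    z=a(Z.mean(0)-C) if Z is not None else None
    n=tip=None
    if N is not None:
        rr=np.linalg.norm(N-C,axis=1); t=N[rr>rr.max()-.005].mean(0)-C; n=a(t); tip=rr.max()
    print('ticks',len(T),'C',C.round(4),'r',f.x[2].round(4),'rms',np.sqrt(2*f.cost/len(T)).round(5),'zero',z,'needle',n,a(N.mean(0)-C) if N is not None else '','tip r',tip)
    return C,z,n
E
python3 - <<'E'
from ang2 import *; from go import rel
for i in range(2):
    c=cam('wrist'); C,z,n=dialfit(c)
P=cloud(c); m=(P[...,2]>.083)&(np.linalg.norm(P[...,:2]-C,axis=2)<.04); q=P[m]; r=cv2.minAreaRect((q[:,:2]*1000).astype(np.float32)); print('bar',r,q[:,2].max(),m.sum())
# pan/dial line direction: world direction of scale
print('needle joint if yaw -0.017:',-0.017-n,'tare',-0.017-z)
rel([C[0],C[1],.16],z)
E
```

```text
ticks 16 C [ 0.5374 -0.3199] r 0.0551 rms 0.00019 zero 0.3657885988385856 needle -0.8397281725431529 -0.8398143350346028 tip r 0.04821942370293654
ticks 16 C [ 0.5374 -0.3199] r 0.0551 rms 0.00013 zero 0.3650032762888954 needle -0.8385276778035449 -0.8403563141471295 tip r 0.048292535341820715
bar ((522.0133666992188, -314.40985107421875), (61.76145553588867, 52.06147384643555), 38.34210968017578) 0.25053932289899394 10117
needle joint if yaw -0.017: 0.8215276778035449 tare -0.3820032762888954
pos [ 0.4983 -0.3171  0.1884] yaw -0.0163 shift [0.0392 0.0021 0.0285] turn [ 2.000e-04 -1.600e-03 -3.813e-01] j7 -1.017 F [ 0.37 -0.03 -0.24] grip 0.8020347931287776
```

Zero mark at 0.365 rad and needle at -0.839 rad, so the dial has to turn 1.204 rad clockwise. The dial centre is (0.5374, -0.3199).

Request:
jog_arm([
  [0.01, 0.0005, 0.005, 0, 0, -0.1, 0.4],
  [0.02, 0.001, 0.012, 0, 0, -0.2, 0.4],
  [0.03, 0.0015, 0.02, 0, 0, -0.3, 0.4],
  [0.039, 0.002, 0.0285, 0, 0, -0.381, 0.4],
  [0.039, 0.002, 0.0285, 0, 0, -0.381, 0.4],
])

```text
clock: 8.6
position: [0.5378, -0.3192, 0.1581]
ee_rot: [0.983, 0.184, 0.0, -0.001]
ft_force: [0.3, 0.4, -0.5]
grip_width: 0.703
grasp_force: 0.0
```

Request:
jog_arm([
  [0, 0, 0, 0, 0, 0, 0.4],
  [0, 0, 0, 0, 0, 0, 0.4],
  [0, 0, 0, 0, 0, 0, 0.4],
])

```text
clock: 8.85
position: [0.5367, -0.3206, 0.1607]
ee_rot: [0.984, 0.18, 0.001, 0.0]
ft_force: [1.0, -0.3, -0.1]
grip_width: 0.698
grasp_force: 0.0
```

Run:
```python
from go import *; from ang2 import *
rel([.5374,-.3199,.094],.365)
c=cam('wrist'); P=cloud(c); m=(abs(P[...,2]-.091)<.004)&(np.linalg.norm(P[...,:2]-[.5374,-.3199],axis=2)<.03)
q=P[m]; print(m.sum()); 
if m.sum()>20: print(cv2.minAreaRect((q[:,:2]*1000).astype(np.float32)))
rel([.5374,-.3199,.094],.365)
```

```text
pos [ 0.5367 -0.3206  0.1607] yaw 0.3613 shift [ 0.0008 -0.0005  0.0667] turn [ 0.0012 -0.0019 -0.0037] j7 -0.666 F [ 0.95 -0.32 -0.07] grip 0.6982838325562021
1633
((537.7286987304688, -319.5564270019531), (44.0519905090332, 14.057994842529297), 21.256139755249023)
pos [ 0.5368 -0.3206  0.1607] yaw 0.3618 shift [ 0.0007 -0.0005  0.0667] turn [ 0.0012 -0.002  -0.0032] j7 -0.665 F [-1.   -0.27 -0.48] grip 0.7034002551788939
```

The bar measures 44×14 mm at (0.5377, -0.3196) with yaw 0.371, consistent with the tick fit. Descend and grip.

Request:
jog_arm([
  [0.001, -0.0008, 0.02, 0, 0, -0.004, 0.4],
  [0.001, -0.0008, 0.04, 0, 0, -0.004, 0.4],
  [0.001, -0.0008, 0.057, 0, 0, -0.004, 0.4],
  [0.001, -0.0008, 0.066, 0, 0, -0.004, 0.4],
  [0.001, -0.0008, 0.066, 0, 0, -0.004, 0.4],
])

```text
clock: 9.32
position: [0.5367, -0.3187, 0.0923]
ee_rot: [0.983, 0.182, -0.0, -0.001]
ft_force: [0.4, -0.0, 0.1]
grip_width: 0.701
grasp_force: 0.0
```

Request:
jog_arm([
  [0, 0, 0, 0, 0, 0, 0],
  [0, 0, 0, 0, 0, 0, -0.4],
  [0, 0, 0, 0, 0, 0, -0.8],
  [0, 0, 0, 0, 0, 0, -1],
  [0, 0, 0, 0, 0, 0, -1],
], grip_force=25)

```text
clock: 9.73
position: [0.5383, -0.3195, 0.0951]
ee_rot: [0.983, 0.183, 0.001, 0.001]
ft_force: [-1.4, 0.5, 6.0]
grip_width: 0.152
grasp_force: 29.2
```

Request:
jog_arm([
  [0, 0, 0, 0, 0, 0, -1],
  [0, 0, 0, 0, 0, 0, -1],
])

```text
clock: 9.9
position: [0.5383, -0.3195, 0.0952]
ee_rot: [0.983, 0.183, 0.001, 0.001]
ft_force: [-1.9, 0.0, 7.8]
grip_width: 0.156
grasp_force: 29.2
```

Run:
```python
from go import *
rel([.5375,-.3198,.094],-.839)
```

```text
pos [ 0.5383 -0.3195  0.0952] yaw 0.3676 shift [-0.0009 -0.      0.0012] turn [-2.0000e-04 -3.4000e-03  1.2066e+00] j7 -0.649 F [-1.9   0.02  7.81] grip 0.15647965711178932
```

Request:
jog_arm([
  [0, 0, 0, 0, 0, 0.05, -1],
  [0, 0, 0, 0, 0, 0.14, -1],
  [0, 0, 0, 0, 0, 0.23, -1],
  [0, 0, 0, 0, 0, 0.32, -1],
  [0, 0, 0, 0, 0, 0.41, -1],
])

```text
clock: 10.32
position: [0.5384, -0.3198, 0.0952]
ee_rot: [1.0, -0.023, 0.002, 0.001]
ft_force: [0.5, -0.1, 5.3]
grip_width: 0.158
grasp_force: 29.1
```

Request:
jog_arm([
  [0, 0, 0, 0, 0, 0.09, -1],
  [0, 0, 0, 0, 0, 0.18, -1],
  [0, 0, 0, 0, 0, 0.27, -1],
  [0, 0, 0, 0, 0, 0.36, -1],
  [0, 0, 0, 0, 0, 0.42, -1],
])

```text
clock: 10.73
position: [0.5383, -0.3202, 0.0952]
ee_rot: [0.973, -0.232, 0.002, 0.0]
ft_force: [-0.7, -2.0, 4.6]
grip_width: 0.154
grasp_force: 29.1
```

Request:
jog_arm([
  [0, 0, 0, 0, 0, 0.08, -1],
  [0, 0, 0, 0, 0, 0.16, -1],
  [0, 0, 0, 0, 0, 0.24, -1],
  [0, 0, 0, 0, 0, 0.31, -1],
  [0, 0, 0, 0, 0, 0.36, -1],
])

```text
clock: 11.15
position: [0.5381, -0.3204, 0.0952]
ee_rot: [0.916, -0.402, 0.002, 0.0]
ft_force: [-1.8, -1.6, 5.9]
grip_width: 0.157
grasp_force: 29.1
```

Request:
jog_arm([
  [0, 0, 0, 0, 0, 0, -1],
  [0, 0, 0, 0, 0, 0, -1],
  [0, 0, 0, 0, 0, 0, -1],
])

```text
clock: 11.4
position: [0.5381, -0.3204, 0.0952]
ee_rot: [0.917, -0.4, 0.002, 0.0]
ft_force: [-1.5, -2.2, 5.6]
grip_width: 0.161
grasp_force: 29.1
```

Run:
```python
from go import *; from ang2 import *
rel([.5375,-.3198,.094],-.839)
for n in ('wrist','scene'):
    c=cam(n); save(c,f'pics/{n}6.png')
    try: dialfit(c)
    except Exception as e: print(n,e)
```

```text
pos [ 0.5381 -0.3204  0.0952] yaw -0.8229 shift [-0.0009  0.      0.0012] turn [-0.0011 -0.0035  0.0161] j7 -1.744 F [-1.49 -2.15  5.59] grip 0.1611705464145033
ticks 13 C [ 0.5376 -0.3196] r 0.055 rms 0.00019 zero None needle None  tip r None
scene operands could not be broadcast together with shapes (0,) (2,)
```

```bash
cat > zn.py <<'E'
from h import *
def zn(c,C=(.5375,-.3198)):
    im=c['color'].astype(int); v,u=np.mgrid[:400,:640]; uv=np.c_[u.ravel(),v.ravel()]
    d=im.max(2)<110; o=[]
    for h,lo,hi in((.057,.0505,.0575),(.060,.029,.0365)):
        A=plane(c,uv,h)[:,:2].reshape(400,640,2)-C; r=np.linalg.norm(A,axis=2); a=np.arctan2(A[...,1],A[...,0])
        m=d&(r>lo)&(r<hi)&(abs(a+.84)<.12); q=A[m].mean(0); o.append(np.arctan2(q[1],q[0])); print(m.sum(),'width mm',np.ptp(a[m])*(lo+hi)*500)
    print('zero',o[0],'needle',o[1],'diff zero-needle',o[0]-o[1])
E
python3 - <<'E'
from zn import *
c=cam('wrist'); zn(c); zn(c,(.5376,-.3196))
E
```

```text
294 width mm 8.813885358407418
147 width mm 4.670745170655083
zero -0.8235549708754145 needle -0.844367381762474 diff zero-needle 0.02081241088705943
285 width mm 8.800054100125989
148 width mm 4.7742174784595734
zero -0.8274406354258439 needle -0.851156516002814 diff zero-needle 0.02371588057697005
```

Request:
jog_arm([
  [0, 0, 0, 0, 0, 0.01, -1],
  [0, 0, 0, 0, 0, 0.018, -1],
  [0, 0, 0, 0, 0, 0.018, -1],
  [0, 0, 0, 0, 0, 0.018, -1],
])

```text
clock: 11.88
position: [0.5381, -0.3204, 0.0952]
ee_rot: [0.913, -0.408, 0.002, 0.0]
ft_force: [-1.2, -2.5, 6.1]
grip_width: 0.157
grasp_force: 29.1
```

Run:
```python
from zn import *; from go import rel
c=cam('wrist'); zn(c); zn(c,(.5376,-.3196)); rel([.5375,-.3198,.094],-.839)
```

```text
294 width mm 8.813836680693337
148 width mm 4.729985076756146
zero -0.8414767195358517 needle -0.8358540695595311 diff zero-needle -0.0056226499763205595
285 width mm 8.799365547904873
148 width mm 4.716948512487551
zero -0.8453351027514753 needle -0.8422072884701922 diff zero-needle -0.003127814281283059
pos [ 0.5381 -0.3204  0.0952] yaw -0.8409 shift [-0.0009  0.      0.0012] turn [-0.0012 -0.0034 -0.0019] j7 -1.76 F [-1.23 -1.71  5.31] grip 0.15718301421190947
```

Request:
jog_arm([
  [0, 0, 0, 0, 0, 0, -0.5],
  [0, 0, 0, 0, 0, 0, 0],
  [0, 0, 0, 0, 0, 0, 0.3],
  [0, 0, 0, 0, 0, 0, 0.3],
  [0, 0, 0, 0, 0, 0, 0.3],
])

```text
clock: 12.35
position: [0.5378, -0.319, 0.0938]
ee_rot: [0.913, -0.408, 0.001, -0.0]
ft_force: [-0.5, -0.2, -0.3]
grip_width: 0.646
grasp_force: 0.0
```

Request:
jog_arm([
  [0, 0, -0.02, 0, 0, 0, 0.3],
  [0, 0, -0.05, 0, 0, 0, 0.3],
  [0, 0, -0.08, 0, 0, 0, 0.3],
  [-0.02, 0, -0.11, 0, 0, 0, 0.3],
  [-0.05, 0, -0.12, 0, 0, 0, 0.3],
])

```text
clock: 12.77
position: [0.5056, -0.284, 0.218]
ee_rot: [0.913, -0.409, 0.004, 0.0]
ft_force: [0.7, 0.0, 0.7]
grip_width: 0.652
grasp_force: 0.0
```

Request:
jog_arm([
  [0, 0, 0, 0, 0, 0, 0.3],
  [0, 0, 0, 0, 0, 0, 0.3],
  [0, 0, 0, 0, 0, 0, 0.3],
  [0, 0, 0, 0, 0, 0, 0.3],
  [0, 0, 0, 0, 0, 0, 0.3],
])

```text
clock: 13.18
position: [0.5042, -0.2824, 0.213]
ee_rot: [0.913, -0.408, 0.0, 0.0]
ft_force: [-0.2, -0.1, -0.3]
grip_width: 0.65
grasp_force: 0.0
```

Run:
```python
from zn import *; from ang2 import dialfit
for i in range(2):
    c=cam('wrist'); C,_,_=dialfit(c); zn(c,C)
save(c,'pics/w7.png'); s=cam('scene'); save(s,'pics/s7.png')
for n in ('scene',):
    P=cloud(s); im=s['color'].astype(int); x,y,z=P[...,0],P[...,1],P[...,2]
    q=P[(abs(x-.54)<.1)&(abs(y+.165)<.06)&(im.max(2)<80)&(z>.09)&(z<.125)]
    print(np.percentile(q[:,0],[.5,99.5]),np.percentile(q[:,1],[.5,99.5]))
a=cv2.imread('pics/w7.png');b=cv2.imread('pics/s7.png')
cv2.imwrite('pics/c7.png',cv2.hconcat([cv2.resize(a,(400,250)),cv2.resize(b,(400,250))]))
```

```text
ticks 10 C [ 0.5377 -0.3197] r 0.055 rms 0.00012 zero None needle None  tip r None
91 width mm 6.714804134208242
44 width mm 2.531446709218414
zero -0.8442092185488685 needle -0.8365136890229403 diff zero-needle -0.007695529525928224
ticks 10 C [ 0.537  -0.3202] r 0.0555 rms 0.00023 zero None needle None  tip r None
91 width mm 6.6395292989834696
44 width mm 2.529438178937426
zero -0.828941774514945 needle -0.8112623275439579 diff zero-needle -0.01767944697098711
[0.47863529 0.60083029] [-0.1970025  -0.13699374]
```

View pics/c7.png

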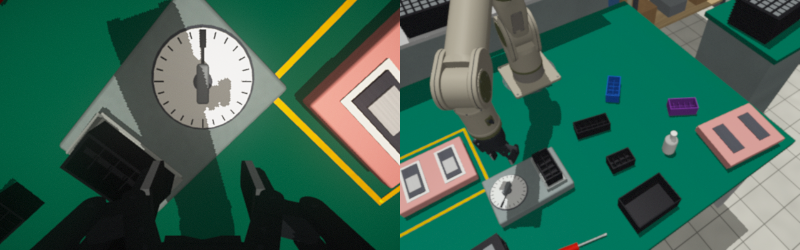

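The left half shows the zero mark and the needle tip lined up at about (203,37), with the gripper clear of everything. The right half shows the tray in the pan with the other trays and the bottle undisturbed. The remaining error is about 0.01 rad, roughly 0.4 mm at the tip.

```bash
python3 -c "
from workcell import workorder; print(workorder.hand_in())"
```

```text
the job is handed in; nothing more can be done
None
```

The job is handed in at about 13 s on the robot's clock: tray_middle rests flat in the pan, released, and the zero mark is under the needle's tip to within about 0.01 rad (the last readings ran from 0.005 to 0.018 rad).

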